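# Drive out a seized hinge pin with a drift

## Task

The hinge pin of the spare sealing arm has seized in the clamp stand. Take the drift from its rest, find the pin's headless end in its hole by feel, and push the pin through gently with the drift until the drift's collar meets the ear and the arm's tongue is free, with the pin still hanging in the other ear. Then lay the drift back in its rest and leave everything else standing where it is.

Things in the scene. Friction and masses are not known exactly. Their poses are not given: they have to be found in the camera images.
- stand: Clamp stand fixed to the table: dark steel base plate 95 x 84 x 10 mm with an aluminium hinge clamped above it. Origin on the table under the hinge's bore; z up, y along the bore. Hinge 36 mm wide in x, 38 mm long in y: ear from y +19 to +7 mm, steel tongue +7 to -7, second ear -7 to -19; it rises 17 mm above the bore axis. Pin head on the -y side. Keep pushes on it below 25 N.
- stand_face (a point): Where to search: point 50 mm above the table on the plane of the +y ear face (looks to the stand's +y; 36 mm wide). The 10 mm bore opens here, centred on this point in x (true to 0.5 mm), but the hinge's height was set by hand and is not measured: the bore axis is 43 to 57 mm above the table and must be found by feel. The face reaches 17 mm above and below the axis; it does not give.
- stand_tongue (a point): Middle of the arm's tongue between the ears, 50 mm above the table (nominal; true height within 7 mm). The spare sealing arm runs 165 mm from here to the stand's +x, a black knob on its end, whose top is up to 100 mm above the table.
- pin (a joint): Depth of the pin's headless end below the +y ear face (m); grows as the pin is driven to the stand's -y; 0.003 to 0.007 at the start. The pin (9 mm thick, head 16 mm wide) is seized: it moves at about 10 N (1 or 2 N more when pushed faster) and stays where it is left. It has left the tongue at 0.026 and is at 0.029 when the drift's collar meets the ear.
- drift: Steel drift, 0.15 kg (varies by 20 per cent). Origin on its axis, mid-handle (square, 14 x 14 mm, 90 mm long in y, 4 mm stub behind). Toward its own -y: collar 20 mm wide from y = -45 to -51 mm, then a round nose 7 mm wide, 29 mm long. Lies level in its rest, z up, nose roughly toward the side that the stand's -y points to (within 40 degrees). Grip mid-handle across the flats.
- drift_tip (a point): Centre of the end face of the drift's nose, 80 mm from the drift's origin along its -y.
- rest: Grey tool rest fixed to the table, plate 56 x 100 x 8 mm. Origin on the table under its centre, z up, y along the drift as it lies. Two uprights at y = +34 and -34 mm (10 mm thick, 34 mm wide), each with a slot 20 mm wide, its floor 27 mm and tops 38 mm above the table; free between them for the fingers.
- rest_seat (a point): Where the drift's origin belongs when it lies in the rest: 34 mm above the table, handle on both slot floors, nose to the rest's -y.
- jar: Bystander: spice jar 44 x 44 x 96 mm standing behind and to the right of the stand; origin in its underside.
- tape: Bystander: wide roll of tape 96 x 94 x 48 mm lying to the left; origin in its underside.
- cup: Bystander: small measuring cup 57 mm wide and 51 mm high, to the right of the rest; origin in its underside. The bag sealer behind it (to the right of the stand) has its long arm raised, sloping up to the right (below 0.4 m): pass over it or keep left of it.
There are look-alikes about, which are no part of the job. What is shaped like the rest but blue or pink is not meant.

How it is judged:
On the way, in this order (a step that is already met when the one before it is completed fails the run):
1. the drift is lifted out of its rest (at least 15 mm) (z of drift in the frame of rest above 0.049 m), for 0.1 s.
2. the drift's nose stands at least 27 mm deep in the bore and has driven the pin's end at least 27 mm deep (value of joint pin between 0.027 and 0.032 m and y of drift_tip in the frame of stand between -0.013 and -0.0075 m and x of drift_tip in the frame of stand between -0.004 and 0.004 m), for 0.2 s.
At the end, for the whole second after the job is handed in: The pin's headless end is 27 to 32 mm below the +y ear face (clear of the tongue, pin still in the other ear); the drift lies at rest in both slots of its rest, within 6 mm across, 15 mm along, 4 mm in height and 0.15 rad of where it belongs (value of joint pin between 0.027 and 0.032 m and x of drift in the frame of rest between -0.006 and 0.006 m and y of drift in the frame of rest between -0.015 and 0.015 m and z of drift in the frame of rest between 0.03 and 0.038 m and angle between the y axis of drift and the y axis of rest, either way round below 0.15 rad and linear speed of drift below 0.02 m/s); the robot touches nothing.
It fails at once if the drift pushes on the hinge or its pin with more than 45 N (contact force between drift and stand above 45 N).
It fails at once if the robot itself pushes on the stand, hinge or pin with more than 5 N (the pin is to be driven with the drift) (contact force between any of the arm, the fingers and stand above 5 N).
It fails at once if a bystander (jar, tape, cup) is moved by more than 15 mm (distance of any of jar, tape, cup from where it was at the start of the episode above 0.015 m).
It also fails if it takes over 61 s, if anything falls off the work surface, if the arm or the gripper's body presses on something with over 40 N, if the wrist force passes 120 N, or if a joint passes its speed limit or range.

## Robot

A 6-joint arm with a two-finger parallel gripper is mounted at the origin on a cart in front of the work surface, level with it; the furniture and walls round the work are solid. World frame = base frame: x ahead of the robot, y to its left, z up, the work surface at z = 0. Lengths are in m, angles in rad, forces in N, time in s.
With the tool pointing down it reaches from about 0.35 to 0.85 m from the base axis. Payload 8.1 kg.
Tool frame: the origin (TCP) lies midway between the tips of the shut fingers; the grasp point (between the pads) lies 19 mm behind it (robot.grip_depth is the distance from the TCP to the grasp point, in m); x points along the fingers, y is the direction in which the jaws open and shut, and the axes are right-handed (so a half turn about x gives the same grasp; the last joint's range is limited). The gripper opens to 93 mm and grips with 3 to 60 N. Pads are 15 mm wide; open, the fingers measure 128 mm over their backs; the gripper's body (75 mm by 188 mm) begins 65 mm behind the grasp point.
Start: joints at [-1.356, 0.13, 1.488, -0, 1.523, -0.085], TCP at [0.177, -0.573, 0.219] pointing down, gripper open.
Joint ranges: [-2.96, 2.96], [-0.89, 2.26], [0.02, 2.5], [-1.34, 4.48], [0, 2.73], [-2.66, 2.66]. Speed limits (rad/s): [2.39, 2.39, 2.79, 3.14, 3.14, 3.14].

## Interface

Orientations are given as a rotation vector (axis times angle).
In Python, from plant import robot gives the robot as it stands. The module is installed in compiled form; this text tells all that it offers.
- The arm moves only by the tool drive_tool, never from a script. Its argument "targets" is a list of rows, each a list of 3 entries, a list of its own where there are three numbers: the shift along the tool's x, y, z each as a share of 100 mm, from -1 to 1, then the turn, a rotation vector about the tool's x, y, z each as a share of 4 degrees, from -1 to 1, then the closure, from -1 (fully open) to 1 (shut). A call has 1 to 10 rows; each row shifts and turns the commanded pose from where the row before left it, along the tool's axes as they then stand; what a row does not reach is not made up. A row lasts 1/12 s, in which the tool goes at most 41.7 mm and 7.16 degrees, less where a joint would pass 70% of its speed; a pose out of reach is approached as far as the arm can. A call with a number of a shift or a turn outside -1 to 1 is refused whole. A call with a gripper value outside its range is refused whole. The fingers move at their own pace and stop on an object; the grip force is fixed at half the most. Time passes only in rows, so rows that do not move let the fingers close. It gives the time, the measured TCP pose, the force and the opening at its end, in the units of the state.
- robot.read_state(): the state, without advancing time (a new reading comes with each control period).
- robot.capture(name): name is "scene" or "top" or "wrist"; returns (picture, depth): 480x640x3 uint8, red, green, blue; 480x640 float32, m along the optical axis (not along the pixel's ray), 0 where there is no reading.
- robot.calibration(name): a dict with "K" (3x3 intrinsics, pixels), "dist_coeffs" ([k1, k2, p1, p2, k3] as OpenCV has them; the pictures are not rectified), "rvec" (rotation vector, rad) and "tvec" (3), from world to camera coordinates, as OpenCV has them. Camera axes: x right, y down, z forward; pixel columns grow to the right and rows downward; lengths in m; the calibration is good to about 2 mm. A picture is of the moment at which its call begins: read the wrist's pose just before it. calibration takes no time and is no camera call; for the wrist camera it gives the pose at the moment of the call.
- robot.job_done(): hands the job in, once; it reports no verdict.
The state is a dict: "t": time; "joint_positions": joint angles; "dq": joint speeds; "effort": joint torques, N m; "tcp_pos": TCP position; "eef_rot": TCP orientation; "force": force on the tool from outside, world axes, zero at the start; "ft_torque": the same for the moment, N m; "grip_width": opening from 0.0 (shut) to 1.0 (fully open).
Only numpy, scipy, OpenCV 4.12 (cv2) and the standard library are available. Lean on these libraries where they do the work, as an engineer would, in place of code of your own. Each camera call takes 0.05 s, during which the arm holds its last target.

## Working session

There is one attempt and no reset: what is moved stays moved. The work goes in short steps, Python scripts to look and compute and a tool call to move; the robot and the scene stay as the last step left them, time stands still between calls to the robot, and variables do not carry over. Pictures are saved under pics/ and viewed, and the job is handed in when it is done.

Besides the shell and the picture viewer there is one more tool, called after "Emit:" as name(argument=value, ...), one argument or row to a line, values as JSON. drive_tool: Moves the arm, as the interface text tells. Shift numbers are shares of 100 mm and turn numbers shares of 4 degrees, none past 1 either way. Its arguments: {"type":"object","properties":{"targets":{"type":"array","items":{"type":"array"}}},"required":["targets"]}

```bash
mkdir -p pics
python3 - <<'E'
from plant import robot
import cv2,numpy as np
s=robot.read_state();print({k:np.round(v,3).tolist() for k,v in s.items()})
for n in ["scene","top"]:
    im,d=robot.capture(n);cv2.imwrite(f"pics/{n}0.png",im[:,:,::-1]);np.save(f"{n}_d.npy",d);np.save(f"{n}_i.npy",im)
    c=robot.calibration(n);print(n,{k:np.round(v,3).tolist() for k,v in c.items()})
    np.savez(n+"_c.npz",**{k:np.array(v) for k,v in c.items()})
print(robot.read_state()['t'])
E
```

```text
{'t': 0.0, 'joint_positions': [-1.356, 0.131, 1.489, 0.0, 1.523, -0.085], 'dq': [0.002, -0.001, 0.001, -0.001, 0.001, 0.0], 'effort': [-0.001, -55.986, -49.175, 0.077, 0.036, -0.0], 'tcp_pos': [0.177, -0.573, 0.218], 'eef_rot': [2.061, 0.313, -2.061], 'force': [-0.283, -0.5, -0.333], 'ft_torque': [-0.008, 0.067, 0.083], 'grip_width': 1.002}
scene {'K': [[464.494, 0.0, 322.867], [0.0, 464.494, 248.591], [0.0, 0.0, 1.0]], 'dist_coeffs': [-0.009, 0.0, 0.0, 0.0, 0.0], 'rvec': [1.302, -2.185, 1.002], 'tvec': [0.489, 0.3, 0.758]}
top {'K': [[435.155, 0.0, 314.272], [0.0, 435.155, 234.598], [0.0, 0.0, 1.0]], 'dist_coeffs': [-0.017, 0.0, 0.0, 0.0, 0.0], 'rvec': [2.164, -2.175, 0.058], 'tvec': [0.279, 0.535, 0.866]}
0.1
```

View pics/scene0.png

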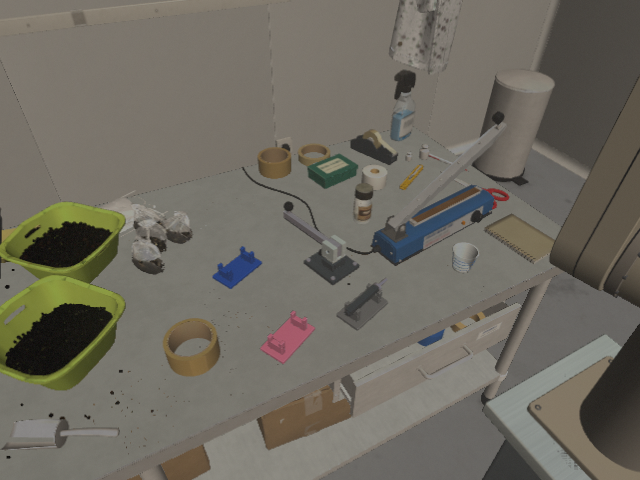

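View pics/top0.png

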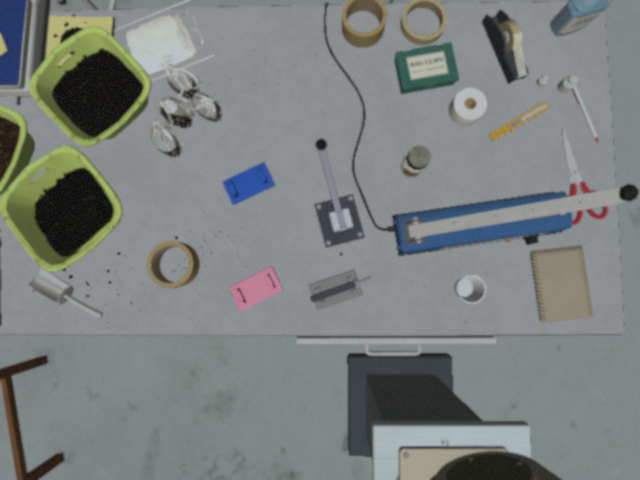

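The top view shows the stand hinge at (342,218) with its arm running up to the knob at (321,144). Three things are shaped like the rest: grey at (335,289) with the drift lying in it, pink at (257,287) and blue at (248,183). Grey fits the description, and I'll confirm it in enlarged crops.

```bash
cat > h.py <<'E'
import numpy as np,cv2
def load(n):
    c=np.load(n+"_c.npz");return np.load(n+"_i.npy"),np.load(n+"_d.npy"),c
def und(c,uv): return cv2.undistortPoints(np.array(uv,float).reshape(-1,1,2),c['K'],c['dist_coeffs']).reshape(-1,2)
def plane(c,uv,z):
    R=cv2.Rodrigues(c['rvec'])[0];t=c['tvec'].ravel();o=-R.T@t
    n=und(c,uv);r=np.c_[n,np.ones(len(n))]@R
    return o+r*((z-o[2])/r[:,2])[:,None]
def cloud(c,d):
    v,u=np.mgrid[:480,:640];n=und(c,np.c_[u.ravel(),v.ravel()])
    z=d.ravel();P=np.c_[n*z[:,None],z]
    R=cv2.Rodrigues(c['rvec'])[0];t=c['tvec'].ravel()
    return ((P-t)@R).reshape(480,640,3)
def px(c,P): return cv2.projectPoints(np.array(P,float).reshape(-1,1,3),c['rvec'],c['tvec'],c['K'],c['dist_coeffs'])[0].reshape(-1,2)
E
python3 - <<'E'
from h import *
i,d,c=load("top")
a=i[170:330,290:390,::-1]
b,_,_=load("scene")
b2=b[195:335,275:415,::-1]
A=cv2.resize(a,(375,600),interpolation=2);B=cv2.resize(b2,(420,420),interpolation=2)
o=np.zeros((600,800,3),np.uint8);o[:,:375]=A;o[:420,380:]=B;cv2.imwrite("pics/crop.png",o)
X=cloud(c,d)
for n,uv in dict(hinge=(342,218),knob=(321,144),rest=(335,289),table=(270,220),jar=(417,158),tape=(172,265),cup=(470,289),nose=(364,279)).items(): print(n,X[uv[1],uv[0]].round(4))
E
```

```text
hinge [0.4669 0.2542 0.912 ]
knob [0.7054 0.2607 0.0943]
rest [0.4267 0.2349 0.04  ]
table [ 0.5707  0.3708 -0.0046]
jar [0.6766 0.0779 0.0931]
tape [0.476  0.5776 0.    ]
cup [ 0.4237 -0.0458 -0.0018]
nose [0.4461 0.1764 0.0324]
```

View pics/crop.png

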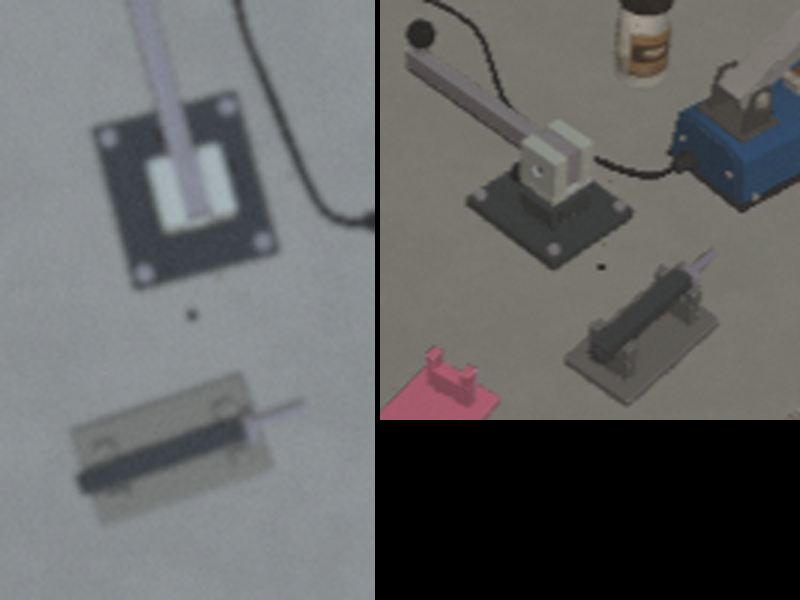

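The enlarged crop confirms the grey rest with the dark drift in it, nose to the right and slightly up. The hinge is light, with its bore visible in the scene view at about full pixel (328,252).

Run:
```python
from h import *
i,d,c=load("top");X=cloud(c,d)
sub=(slice(170,330),slice(290,395))
g=i.astype(int);mean=g.mean(2);z=X[...,2]
def rect(m,zz,name):
    m=m.astype(np.uint8)
    n,l,st,ce=cv2.connectedComponentsWithStats(m)
    k=1+np.argmax(st[1:,4]);cn=cv2.findContours((l==k).astype(np.uint8),0,1)[0];cn=max(cn,key=cv2.contourArea).reshape(-1,2)
    P=plane(c,cn,zz)[:,:2]
    r=cv2.minAreaRect((P*1000).astype(np.float32));print(name,st[k],np.round(r[0],1),np.round(r[1],1),round(r[2],2))
    return P
for th in(70,80,90):
    m=np.zeros((480,640),bool);m[180:255,305:372]=mean[180:255,305:372]<th
    m=cv2.morphologyEx(m.astype(np.uint8),3,np.ones((3,3)),iterations=1)
    rect(m,0.010,f"base{th}")
print(mean[240,350],mean[205,308],mean[300,320],mean[310,300],mean[283,345],mean[250,300],i[300,320],i[310,300],i[240,350])
for th in(120,125,130):
    m=np.zeros((480,640),bool);m[262:315,300:366]=mean[262:315,300:366]<th
    m=cv2.morphologyEx(m.astype(np.uint8),cv2.MORPH_OPEN,np.ones((5,5)))
    rect(m,0.008,f"rest{th}")
for th in(50,60,70):
    m=np.zeros((480,640),bool);m[262:315,300:366]=mean[262:315,300:366]<th
    rect(m,0.041,f"handle{th}")
for th in (165,175,185):
    m=np.zeros((480,640),bool);m[195:240,325:360]=mean[195:240,325:360]>th
    rect(m,0.067,f"hinge{th}")
print(z[200:240:3,330:356:2].round(3))
print(mean[200:240:3,324:360:2].astype(int))
```

```text
base70 [318 198  43  47 739] [567.1 224.9] [87.8 76.6] 14.37
base80 [317 197  45  48 924] [567.4 224.9] [90.4 78.9] 14.56
base90 [ 317  196   45   50 1033] [567.3 224.9] [91.8 81. ] 14.64
84.66666666666667 147.0 89.66666666666667 141.66666666666666 89.66666666666667 142.33333333333334 [88 91 90] [138 142 145] [80 85 89]
rest120 [310 275  47  28 740] [425.1 236.9] [ 45.1 102.4] 13.36
rest125 [ 310  270   51   38 1288] [424.7 236. ] [ 55.7 105.7] 18.14
rest130 [ 309  270   53   39 1369] [424.  236.5] [ 57.7 106.9] 17.87Traceback (most recent call last):
  File "<stdin>", line 23, in <module>
  File "<stdin>", line 8, in rect
    return _wrapfunc(a, 'argmax', axis=axis, out=out, **kwds)
    return bound(*args, **kwds)
ValueError: attempt to get argmax of an empty sequence
```

Run:
```python
from h import *
i,d,c=load("top");X=cloud(c,d)
g=i.astype(int);mean=g.mean(2);z=X[...,2]
print(mean[264:312:3,306:372:2].astype(int))
def rect(m,zz,name):
    m=m.astype(np.uint8)
    n,l,st,ce=cv2.connectedComponentsWithStats(m)
    if n<2: print(name,'none');return
    k=1+np.argmax(st[1:,4]);cn=cv2.findContours((l==k).astype(np.uint8),0,1)[0];cn=max(cn,key=cv2.contourArea).reshape(-1,2)
    P=plane(c,cn,zz)[:,:2]
    r=cv2.minAreaRect((P*1000).astype(np.float32));print(name,st[k],np.round(r[0],1),np.round(r[1],1),round(r[2],2))
for th in(65,72,78):
    m=np.zeros((480,640),bool);m[262:315,300:366]=mean[262:315,300:366]<th
    rect(m,0.041,f"handle{th}")
for th in (140,150,160,165,175,185):
    m=np.zeros((480,640),bool);m[195:240,325:360]=mean[195:240,325:360]>th
    m&=~((g[...,2]-g[...,0])>100)
    rect(m,0.067,f"hinge{th}")
print(z[200:240:3,326:358:2].round(3))
print(mean[200:240:3,324:360:2].astype(int))
```

```text
[[141 140 139 144 142 142 141 144 145 144 144 143 145 144 145 145 145 146
  144 144 145 145 144 148 148 146 145 144 142 142 142 139 143]
 [142 143 141 144 144 145 148 146 146 144 146 146 148 147 144 146 145 146
  145 144 144 147 147 145 144 143 145 143 141 142 144 144 141]
 [142 145 143 146 146 145 143 144 145 146 146 144 145 145 144 141 142 144
  145 141 138 134 119 111 119 141 144 145 144 145 145 146 142]
 [142 141 143 143 144 145 144 145 144 143 144 145 144 145 140 142 134 128
  115 113 112 117 119 118 113 132 145 144 143 145 142 140 142]
 [141 142 142 139 144 144 142 143 145 145 141 136 132 122 113 116 116 117
  121 121 114 107 105 113 115 118 140 141 142 140 136 129 127]
 [140 141 141 143 142 140 140 134 125 116 110 114 117 119 121 117 120 121
  117 119 109 113 119 117  98  97 126 128 120 117 125 133 137]
 [142 140 137 133 120 112 111 113 118 119 118 118 118 117 121 119 119 118
  117 112  99  78  77  69  91 121 127 136 140 139 141 141 141]
 [142 129 116 115 119 117 115 116 120 119 121 120 120 120 117 108 101  79
   73  69  63  71  68  67  79 124 131 133 143 143 144 142 141]
 [14
[... 3593 characters left out ...]
157  91  64  64  74 120]
 [ 69  68  87 153 175 172 159 141 138 143 165 174 171 120  58  66  63 105]
 [ 68  68  69 128 171 176 167 145 142 143 157 171 174 157  85  60  64  82]
 [ 67  68  64 102 164 173 176 150 137 141 150 169 171 171 107  65  65  67]
 [ 67  70  65  81 143 172 176 163 141 140 140 160 173 175 143  75  68  69]
 [ 67  68  67  66 116 170 173 174 137 131 136 131 137 133 102  70  67  68]
 [ 65  67  67  64  83 142 149 136 132 115  99  74  70  63  67  67  68  70]
 [ 68  69  67  66  66  70  71  68  65  66  67  67  70  66  72  66  68 110]
 [ 71  66  63  68  63  63  64  67  65  69  65  69  66  70  67  68  70  95]
 [ 88  70  78  68  66  67  63  65  69  68  65  69  67  70  73  86 104 116]]
```

```bash
cat >> h.py <<'E'
from scipy.spatial.transform import Rotation as Ro
def yawpose(a):
    # tool pointing down, jaw axis y along world dir at yaw a
    x=np.array([0,0,-1.]);y=np.array([np.cos(a),np.sin(a),0]);return np.c_[x,y,np.cross(x,y)]
def tell(goal,a,robot):
    s=robot.read_state();R=Ro.from_rotvec(s['eef_rot']).as_matrix()
    print('t',round(s['t'],2),'tcp',np.round(s['tcp_pos'],4),'F',np.round(s['force'],1),'yaw jaw',np.degrees(np.arctan2(R[1,1],R[0,1])).round(2),'w',round(float(s['grip_width']),3))
    print('shift tool mm',((np.array(goal)-s['tcp_pos'])@R*1000).round(1))
    for aa in(a,a+np.pi):
        rv=Ro.from_matrix(R.T@yawpose(aa)).as_rotvec(degrees=True);print(' turn deg',rv.round(2))
E
python3 - <<'E'
from h import *
from plant import robot
s=robot.read_state();R=Ro.from_rotvec(s['eef_rot']).as_matrix();print(R.round(3))
tell([0.47,0.235,0.26],np.radians(18),robot)
w=robot.calibration('wrist');Rw=cv2.Rodrigues(np.array(w['rvec']))[0];o=-Rw.T@np.array(w['tvec']).ravel();print('cam in tool',((o-s['tcp_pos'])@R).round(3),'fwd in tool',(Rw[2]@R).round(3),'imgx in tool',(Rw[0]@R).round(3),np.round(w['K'],1))
for n in('top','scene'):
    i,d,c=load(n);X=cloud(c,d).reshape(-1,3);X=X[d.ravel()>0]
    for y0 in np.arange(-.6,.4,.1):
        for x0 in (.25,.35,.45,.55,.65):
            m=(abs(X[:,1]-y0-.05)<.05)&(abs(X[:,0]-x0-.05)<.05)&(X[:,2]<.6)
            if m.sum()>20: print(n,round(y0,1),round(x0,2),np.percentile(X[m,2],99).round(3),end=' | ')
        print()
c=load('top')[2];Rt=cv2.Rodrigues(c['rvec'])[0];print('topcam',-Rt.T@c['tvec'].ravel())
E
```

```text
[[-0.     0.295 -0.955]
 [ 0.002 -0.955 -0.295]
 [-1.    -0.002 -0.   ]]
t 0.1 tcp [ 0.1771 -0.5727  0.2177] F [-0.7 -0.5 -0.1] yaw jaw -72.82 w 0.997
shift tool mm [ -41.1 -685.2 -518.4]
 turn deg [-9.082e+01 -8.000e-02  7.000e-02]
 turn deg [8.918e+01 7.000e-02 8.000e-02]
cam in tool [-0.166 -0.    -0.067] fwd in tool [ 0.969 -0.001  0.245] imgx in tool [0.001 1.    0.   ] [[345.4   0.  318.1]
 [  0.  345.4 238. ]
 [  0.    0.    1. ]]


top -0.4 0.25 0.001 | top -0.4 0.35 0.001 | top -0.4 0.45 0.001 | top -0.4 0.55 0.009 | top -0.4 0.65 0.005 | 
top -0.3 0.25 0.001 | top -0.3 0.35 0.012 | top -0.3 0.45 0.05 | top -0.3 0.55 0.269 | top -0.3 0.65 0.007 | 
top -0.2 0.25 0.002 | top -0.2 0.35 0.011 | top -0.2 0.45 0.056 | top -0.2 0.55 0.266 | top -0.2 0.65 0.006 | 
top -0.1 0.25 0.001 | top -0.1 0.35 0.05 | top -0.1 0.45 0.159 | top -0.1 0.55 0.178 | top -0.1 0.65 0.002 | 
top -0.0 0.25 0.001 | top -0.0 0.35 0.002 | top -0.0 0.45 0.131 | top -0.0 0.55 0.13 | top -0.0 0.65 0.096 | 
top 0.1 0.25 0.002 | top 0.1 0.35 0.04 | top 0.1 0.45 0.056 | top 0.1 0.55 0.056 | top 0.1 0.65 0.005 | 
[... 584 characters left out ...]
ne -0.2 0.45 0.058 | scene -0.2 0.55 0.267 | scene -0.2 0.65 0.009 | 
scene -0.1 0.25 0.002 | scene -0.1 0.35 0.051 | scene -0.1 0.45 0.165 | scene -0.1 0.55 0.181 | scene -0.1 0.65 0.004 | 
scene -0.0 0.25 0.002 | scene -0.0 0.35 0.003 | scene -0.0 0.45 0.13 | scene -0.0 0.55 0.133 | scene -0.0 0.65 0.098 | 
scene 0.1 0.25 0.003 | scene 0.1 0.35 0.038 | scene 0.1 0.45 0.058 | scene 0.1 0.55 0.058 | scene 0.1 0.65 0.007 | 
scene 0.2 0.25 0.002 | scene 0.2 0.35 0.043 | scene 0.2 0.45 0.071 | scene 0.2 0.55 0.074 | scene 0.2 0.65 0.095 | 
scene 0.3 0.25 0.003 | scene 0.3 0.35 0.029 | scene 0.3 0.45 0.027 | scene 0.3 0.55 0.031 | scene 0.3 0.65 0.037 | 
topcam [0.46686321 0.25422376 0.91204441]
```

Emit:
drive_tool(
  targets=[
    [[-0.091,-0.163,-0.31],[0,0,0],-1],
    [[-0.091,-0.163,-0.31],[0,0,0],-1],
    [[-0.091,-0.163,-0.31],[0,0,0],-1],
    [[-0.091,-0.163,-0.31],[0,0,0],-1],
    [[-0.091,-0.163,-0.31],[0,0,0],-1],
    [[-0.091,-0.163,-0.31],[0,0,0],-1],
    [[-0.091,-0.163,-0.31],[0,0,0],-1],
    [[-0.091,-0.163,-0.31],[0,0,0],-1],
    [[-0.091,-0.163,-0.31],[0,0,0],-1],
  ],
)

```text
t: 0.85
tcp_pos: [0.4012, -0.3491, 0.3006]
eef_rot: [2.06, 0.312, -2.061]
force: [0.8, -0.0, -0.5]
grip_width: 1.0
```

Emit:
drive_tool(
  targets=[
    [[0,-0.367,-0.134],[0,0,0],-1],
    [[0,-0.367,-0.134],[0,0,0],-1],
    [[0,-0.367,-0.134],[0,0,0],-1],
    [[0,-0.367,-0.134],[0,0,0],-1],
    [[0,-0.367,-0.134],[0,0,0],-1],
    [[0,-0.367,-0.134],[0,0,0],-1],
    [[0,-0.367,-0.134],[0,0,0],-1],
    [[0,-0.367,-0.134],[0,0,0],-1],
    [[0,-0.367,-0.134],[0,0,0],-1],
    [[0,-0.367,-0.134],[0,0,0],-1],
  ],
)

```text
t: 1.68
tcp_pos: [0.4195, 0.0414, 0.3003]
eef_rot: [2.06, 0.311, -2.06]
force: [0.8, -0.3, -0.1]
grip_width: 1.0
```

Emit:
drive_tool(
  targets=[
    [[0,-0.367,-0.134],[-1,0,0],-1],
    [[0,-0.367,-0.134],[-1,0,0],-1],
    [[0,-0.367,-0.134],[-1,0,0],-1],
    [[0,-0.2,-0.134],[-1,0,0],-1],
    [[0,0,0],[-1,0,0],-1],
    [[0,0,0],[-1,0,0],-1],
    [[0,0,0],[-1,0,0],-1],
    [[0,0,0],[-1,0,0],-1],
    [[0,0,0],[-1,0,0],-1],
    [[0,0,0],[-1,0,0],-1],
  ],
)

```text
t: 2.52
tcp_pos: [0.4195, 0.1805, 0.3001]
eef_rot: [1.614, 0.884, -1.616]
force: [-0.0, 0.2, 0.3]
grip_width: 0.996
```

Emit:
drive_tool(
  targets=[
    [[0,0,0],[-1,0,0],-1],
    [[0,0,0],[-1,0,0],-1],
    [[0,0,0],[-1,0,0],-1],
    [[0,0,0],[-1,0,0],-1],
    [[0,0,0],[-1,0,0],-1],
    [[0,0,0],[-1,0,0],-1],
    [[0,0,0],[-1,0,0],-1],
    [[0,0,0],[-1,0,0],-1],
    [[0,0,0],[-1,0,0],-1],
    [[0,0,0],[0,0,0],-1],
  ],
)

```text
t: 3.35
tcp_pos: [0.4195, 0.1804, 0.3001]
eef_rot: [1.165, 1.237, -1.167]
force: [-0.4, -0.2, -0.3]
grip_width: 0.997
```

Run:
```python
from h import *
from plant import robot
tell([0.45,0.235,0.26],np.radians(18),robot)
```

```text
t 3.35 tcp [0.4195 0.1804 0.3001] F [-0.4 -0.2 -0.3] yaw jaw 3.36 w 0.997
shift tool mm [ 40.1  33.7 -52.7]
 turn deg [-14.64   0.     0.05]
 turn deg [ 1.6536e+02  7.0000e-02 -0.0000e+00]
```

Emit:
drive_tool(
  targets=[
    [[0.1,0.18,-0.115],[0,0,0],-1],
    [[0.1,0.18,-0.115],[0,0,0],-1],
    [[0.1,0.18,-0.115],[0,0,0],-1],
    [[0.1,0.18,-0.115],[-0.915,0,0],-1],
    [[0,0,0],[-0.915,0,0],-1],
    [[0,0,0],[-0.915,0,0],-1],
    [[0,0,0],[-0.915,0,0],-1],
    [[0,0,0],[0,0,0],-1],
    [[0,0,0],[0,0,0],-1],
  ],
)

```text
t: 4.1
tcp_pos: [0.489, 0.2304, 0.2603]
eef_rot: [0.98, 1.339, -0.98]
force: [-0.2, 0.0, 0.8]
grip_width: 1.001
```

```bash
cat >> h.py <<'E'
def snap(robot,name,tag):
    c=robot.calibration(name);im,d=robot.capture(name)
    np.savez(tag+"_c.npz",**{k:np.array(v) for k,v in c.items()});np.save(tag+"_i.npy",im);np.save(tag+"_d.npy",d)
    cv2.imwrite(f"pics/{tag}.png",im[:,:,::-1])
E
python3 - <<'E'
from h import *
from plant import robot
snap(robot,'wrist','w1')
tell([0.4228,0.2402,0.1],np.radians(18),robot)
E
```

```text
t 4.15 tcp [0.489  0.2304 0.2604] F [ 0.6 -0.3  0.3] yaw jaw 17.61 w 1.001
shift tool mm [160.4 -60.1 -29.4]
 turn deg [-0.39  0.    0.01]
 turn deg [ 1.7961e+02  2.0000e-02 -0.0000e+00]
```

View pics/w1.png

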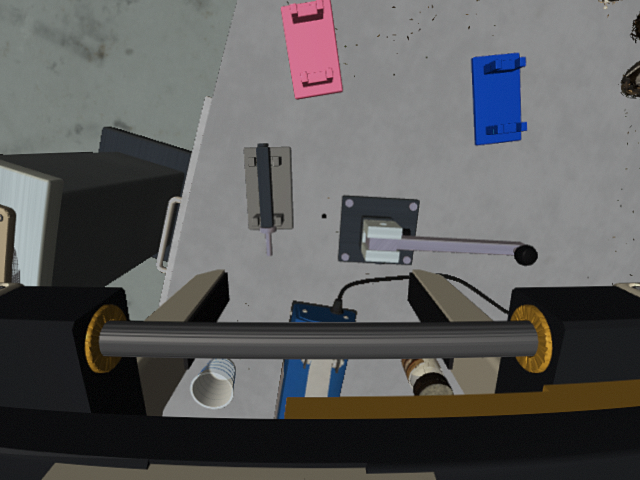

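The wrist view shows the grey rest at (268,190) with the drift's nose pointing down at (268,250), and the hinge at (382,238) on the stand plate. Next I'll measure these.

Run:
```python
from h import *
i,d,c=load("w1");X=cloud(c,d)
o=np.zeros((600,800,3),np.uint8)
o[:,:300]=cv2.resize(i[140:265,235:297,::-1],(300,600),interpolation=2)
o[:420,310:310+450]=cv2.resize(i[190:270,335:425,::-1],(450,420)[:2],interpolation=2)
cv2.imwrite("pics/w1c.png",o)
g=i.astype(int);mean=g.mean(2);z=X[...,2]
def rect(m,zz,name,win):
    M=np.zeros((480,640),np.uint8);M[win]=m[win]
    n,l,st,ce=cv2.connectedComponentsWithStats(M)
    if n<2: print(name,'none');return
    k=1+np.argmax(st[1:,4]);cn=cv2.findContours((l==k).astype(np.uint8),0,1)[0];cn=max(cn,key=cv2.contourArea).reshape(-1,2)
    P=plane(c,cn,zz)[:,:2]
    r=cv2.minAreaRect((P*1000).astype(np.float32));print(name,st[k],np.round(r[0],1),np.round(r[1],1),round(r[2],2))
W1=(slice(140,265),slice(235,300));W2=(slice(190,270),slice(335,425))
print(i[160,288],i[180,300],i[180,265],i[250,267],i[200,345],i[240,385],i[250,375],i[230,368],i[225,380],i[244,420])
sat=g.max(2)-g.min(2)
print(mean[190,240:300:2].astype(int),(g[190,240:300:2,0]-g[190,240:300:2,2]))
for th in(50,60,70): rect(mean<th,0.041,f'handle{th}',W1)
for th in(70,80,90): rect(mean<th,0.010,f'base{th}',W2)
for lo in(-4,0,3): rect((g[...,0]-g[...,2]>lo)|(mean<80),0.008,f'rest{lo}',W1)
m=(z>.062)&(z<.08); rect(m,0.07,'hingetop depth',(W2[0],slice(335,405)))
m=(z>.062)&(z<.08)&(mean>150); rect(m,0.07,'hinge bright',(W2[0],slice(335,405)))
print(z[215:265:3,358:410:3].round(3));print(mean[215:265:3,358:410:3].astype(int))
```

```text
[111 109 103] [137 138 138] [45 48 54] [127 128 144] [60 61 67] [128 126 144] [137 143 146] [151 161 160] [96 96 87] [129 127 143]
[134 135 136 112 107 105 106 107 107  75  49  50  51  50  50  25  63 107
 106 107 105 104 107 107 106  96  93 143 138 139] [ -2  -1  -3   4   5   5   6   6   7   6 -12 -13 -11  -9 -10  -3   4   9
   6   7   7   7   6   7   7   7   0  -2  -1  -1]
handle50 [254 144  30  84 618] [420.9 239.7] [31.5 92. ] 27.99
handle60 [ 254  144   30   84 1199] [426.7 241.7] [33.  92.2] 16.22
handle70 [ 254  143   30   89 1279] [427.2 240.1] [33.  97.6] 16.21
base70 [ 338  196   87   69 2986] [572.9 227.6] [106.2  83.8] 14.68
base80 [ 338  195   87   70 3062] [572.9 227.6] [106.2  83.9] 14.6
base90 [ 338  195   87   70 3192] [572.9 227.7] [106.5  84.2] 14.63
rest-4 [ 235  140   65  125 7991] [425.9 215.1] [ 81.9 153.8] 16.82
rest0 [ 242  141   54  115 3936] [428.9 221.9] [ 62.6 139.6] 16.78
rest3 [ 244  143   49  112 3801] [428.9 221.5] [ 55.8 136.1] 18.55
hingetop depth [ 365  225   40   39 1264] [565.3 224.4] [42.2 42.1] 17.5
hinge bright [367 227  35  13 380] [560.3 236.
[... 2823 characters left out ...]
183 182 186  63  62  63]
 [ 50  56 186  79 128 135 132 130 129 133 139 142 144 149 151 127 119 114]
 [ 45  71 134  83 138 134 131 132 134 134 138 137 133 131 133 135 133 132]
 [ 46  92  97  86 135 134 132 132 134 139 134 133 129 129 128 130 131 132]
 [ 50  97 113  85 134 130 131 132 136 137 131 131 136 122 129 131 130 131]
 [ 49  86 115 184 184 171 172 160 157 157 153 145 142 119  53  49  50  49]
 [ 49  52 116 174 170 172 169 168 170 171 171 172 172 179  50  49  50  52]
 [ 51  47 111 182 178 177 176 174 174 171 172 172 172 174  45  67 126  86]
 [ 48  47  63 170 170 186 186 184 185 185 183 183 181 187  44 119 133 136]
 [124 131 118 108 110 108  58  44  35  58  52  55  43  58  47  46 109  69]]
```

View pics/w1c.png

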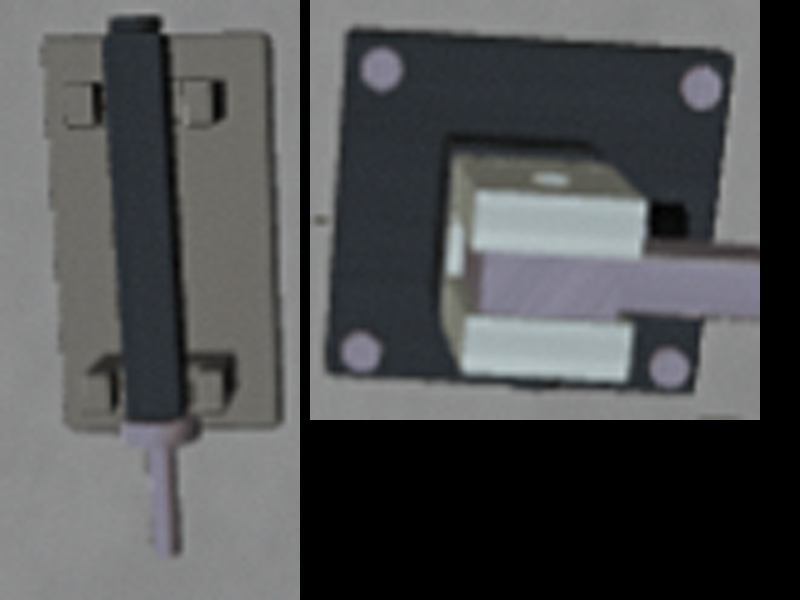

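Run:
```python
from h import *
c=load("w1")[2]
A=lambda p:[(235+x/4.839-.4,140+y/4.8-.4) for x,y in p]
B=lambda p:[(335+(x-310)/5-.4,190+y/5.25-.4) for x,y in p]
def show(n,P): print(n,(P*1000).round(1).tolist())
def yaw(a,b): return np.degrees(np.arctan2(*(b-a)[[1,0]])).round(2)
for z in(.0705,.0725):
    E=plane(c,B([(472,192),(646,197),(646,254),(472,250)]),z)[:,:2];F=plane(c,B([(461,320),(633,322),(633,382),(461,376)]),z)[:,:2]
    show('ear+',E);show('ear-',F)
    print('yaws',yaw(E[0],E[1]),yaw(F[0],F[1]),yaw(F[3],E[0])-90,yaw(F[2],E[1])-90,'centre',((E[0]+E[1]+F[2]+F[3])/4*1000).round(1), 'w',np.linalg.norm(E[1]-E[0]),'len',np.linalg.norm(E[0]-F[3]))
P=plane(c,B([(349,27),(733,50),(695,393),(327,375)]),.010)[:,:2];show('plate',P);print(P.mean(0),yaw(P[0],P[1]),yaw(P[3],P[2]),yaw(P[3],P[0])-90,yaw(P[2],P[1])-90)
Q=plane(c,A([(42,35),(270,32),(282,428),(68,432)]),.008)[:,:2];show('rest',Q);print(Q.mean(0),yaw(Q[0],Q[1]),yaw(Q[3],Q[2]),yaw(Q[3],Q[0])-90,yaw(Q[2],Q[1])-90)
H=plane(c,A([(106,36),(163,36),(186,420),(128,420)]),.041)[:,:2];show('handle',H);print(H.mean(0),yaw(H[3],H[0])-90,yaw(H[2],H[1])-90)
T=plane(c,A([(168,555)]),.034)[:,:2];show('tip',T);h=H.mean(0);print(np.linalg.norm(T[0]-h),yaw(T[0],h)-90)
```

```text
ear+ [[540.4, 237.4], [575.9, 247.6], [580.1, 236.5], [544.4, 226.0]]
ear- [[547.1, 211.4], [582.6, 222.2], [587.3, 210.1], [551.1, 200.1]]
yaws 16.06 16.89 16.060000000000002 16.870000000000005 centre [563.7 223.8] w 0.036970727202919745 len 0.038763122751593306
ear+ [[540.0, 237.7], [575.3, 247.8], [579.5, 236.8], [544.0, 226.4]]
ear- [[546.6, 211.9], [582.0, 222.6], [586.6, 210.6], [550.6, 200.6]]
yaws 16.06 16.89 16.060000000000002 16.870000000000005 centre [563.1 224.2] w 0.03676280235480307 len 0.038545117399239395
plate [[511.4, 255.1], [602.1, 278.6], [623.7, 197.9], [532.7, 174.0]]
[0.56746622 0.22637683] 14.51 14.73 14.760000000000005 14.959999999999994
rest [[382.2, 273.4], [435.2, 290.7], [466.4, 196.3], [414.2, 178.6]]
[0.42451687 0.23475044] 18.02 18.68 18.64 18.33
handle [[402.9, 279.2], [415.1, 283.0], [444.4, 199.1], [431.3, 194.9]]
[0.42344206 0.23905518] 18.659999999999997 19.239999999999995
tip [[449.0, 163.1]]
0.08014623478553393 18.629999999999995
```

Run:
```python
from h import *
from plant import robot
tell([0.4234,0.2390,0.016],np.radians(18.8),robot)
print(robot.grip_depth)
```

```text
t 4.15 tcp [0.489  0.2304 0.2604] F [ 0.6 -0.3  0.3] yaw jaw 17.61 w 1.001
shift tool mm [244.4 -59.8 -28.1]
 turn deg [-1.19  0.    0.01]
 turn deg [ 1.7881e+02  2.0000e-02 -0.0000e+00]
0.0188
```

Emit:
drive_tool(
  targets=[
    [[0.1,-0.2,-0.094],[0,0,0],-1],
    [[0.1,-0.2,-0.094],[0,0,0],-1],
    [[0.1,-0.198,-0.093],[-0.3,0,0],-1],
    [[0.4,0,0],[0,0,0],-1],
    [[0.4,0,0],[0,0,0],-1],
    [[0.4,0,0],[0,0,0],-1],
    [[0,0,0],[0,0,0],-1],
    [[0,0,0],[0,0,0],-1],
  ],
)

```text
t: 4.82
tcp_pos: [0.4216, 0.238, 0.109]
eef_rot: [0.959, 1.35, -0.967]
force: [0.1, -0.1, -0.6]
grip_width: 1.002
```

Run:
```python
from h import *
from plant import robot
tell([0.4234,0.2390,0.016],np.radians(18.8),robot)
snap(robot,'wrist','w2')
i,d,c=load('w2')
for p in px(c,[[0.4234,0.2390,0.041],[0.4234,0.2390,0.016]]):print(p)
```

```text
t 4.82 tcp [0.4216 0.238  0.109 ] F [ 0.1 -0.1 -0.6] yaw jaw 18.92 w 1.002
shift tool mm [93.   2.5 -0.4]
 turn deg [0.12 0.02 0.3 ]
 turn deg [-1.7988e+02 -4.7000e-01  3.0000e-02]
[321.79080462 249.72582251]
[321.63951777 240.76915869]
```

View pics/w2.png

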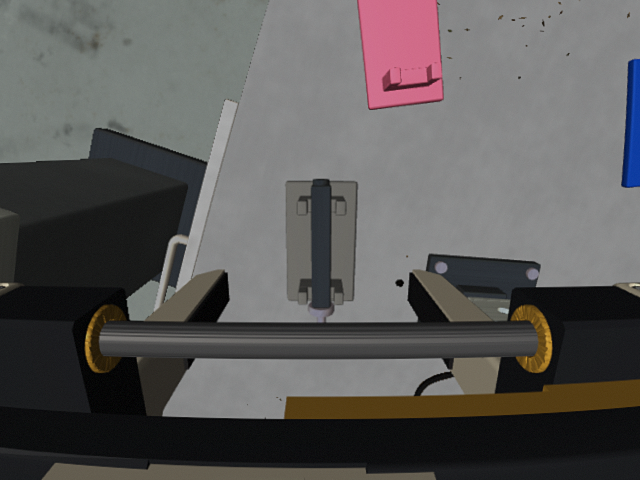

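Emit:
drive_tool(
  targets=[
    [[0.15,0.012,0],[0,0,0],-1],
    [[0.2,0.012,0],[0,0,0],-1],
    [[0.2,0,0],[0,0,0],-1],
    [[0.2,0,0],[0,0,0],-1],
    [[0.1,0,0],[0,0,0],-1],
    [[0,0,0],[0,0,0],-1],
    [[0,0,0],[0,0,0],-1],
  ],
)

```text
t: 5.45
tcp_pos: [0.4272, 0.2402, 0.0275]
eef_rot: [0.963, 1.347, -0.96]
force: [0.1, -0.5, -0.3]
grip_width: 1.002
```

Run:
```python
from h import *
from plant import robot
tell([0.4234,0.2390,0.016],np.radians(18.8),robot)
```

```text
t 5.45 tcp [0.4272 0.2402 0.0275] F [ 0.1 -0.5 -0.3] yaw jaw 18.99 w 1.002
shift tool mm [11.5 -4.  -0.1]
 turn deg [ 0.19 -0.01 -0.12]
 turn deg [-1.7981e+02  1.8000e-01 -1.0000e-02]
```

Emit:
drive_tool(
  targets=[
    [[0.06,-0.02,0],[0,0,0],-1],
    [[0.055,-0.02,0],[0,0,0],-1],
    [[0,0,0],[0,0,0],-1],
    [[0,0,0],[0,0,0],-1],
    [[0,0,0],[0,0,0],-1],
  ],
)

```text
t: 5.87
tcp_pos: [0.4222, 0.2384, 0.0143]
eef_rot: [0.962, 1.348, -0.961]
force: [-0.3, 0.1, 0.2]
grip_width: 1.0
```

Run:
```python
from h import *
from plant import robot
tell([0.4234,0.2390,0.016],np.radians(18.8),robot)
```

```text
t 5.87 tcp [0.4222 0.2384 0.0143] F [-0.3  0.1  0.2] yaw jaw 19.02 w 1.0
shift tool mm [-1.7  1.3 -0.1]
 turn deg [ 0.22 -0.   -0.02]
 turn deg [-1.7978e+02  3.0000e-02 -0.0000e+00]
```

Emit:
drive_tool(
  targets=[
    [[-0.017,0.013,0],[0.05,0,0],-1],
    [[0,0,0],[0,0,0],1],
    [[0,0,0],[0,0,0],1],
    [[0,0,0],[0,0,0],1],
    [[0,0,0],[0,0,0],1],
    [[0,0,0],[0,0,0],1],
    [[0,0,0],[0,0,0],1],
    [[0,0,0],[0,0,0],1],
  ],
)

```text
t: 6.53
tcp_pos: [0.4232, 0.2388, 0.0157]
eef_rot: [0.964, 1.347, -0.964]
force: [0.2, -0.1, 0.1]
grip_width: 0.549
```

Emit:
drive_tool(
  targets=[
    [[0,0,0],[0,0,0],1],
    [[0,0,0],[0,0,0],1],
    [[0,0,0],[0,0,0],1],
    [[0,0,0],[0,0,0],1],
  ],
)

```text
t: 6.87
tcp_pos: [0.4233, 0.2388, 0.0157]
eef_rot: [0.964, 1.347, -0.964]
force: [-0.8, -0.8, 0.5]
grip_width: 0.263
```

Emit:
drive_tool(
  targets=[
    [[0,0,0],[0,0,0],1],
    [[0,0,0],[0,0,0],1],
    [[0,0,0],[0,0,0],1],
    [[0,0,0],[0,0,0],1],
  ],
)

```text
t: 7.2
tcp_pos: [0.4233, 0.2388, 0.0157]
eef_rot: [0.964, 1.347, -0.964]
force: [0.5, 0.2, 0.1]
grip_width: 0.148
```

Emit:
drive_tool(
  targets=[
    [[-0.05,0,0],[0,0,0],1],
    [[-0.1,0,0],[0,0,0],1],
    [[-0.15,0,0],[0,0,0],1],
    [[-0.2,0,0],[0,0,0],1],
    [[-0.2,0,0],[0,0,0],1],
    [[-0.1,0,0],[0,0,0],1],
    [[0,0,0],[0,0,0],1],
    [[0,0,0],[0,0,0],1],
  ],
)

```text
t: 7.87
tcp_pos: [0.4237, 0.239, 0.0963]
eef_rot: [0.965, 1.346, -0.963]
force: [0.3, -0.2, -2.0]
grip_width: 0.144
```

Run:
```python
from h import *
from plant import robot
snap(robot,'wrist','w3');snap(robot,'scene','s3')
tell([0.4234,0.2390,0.1],np.radians(14.7),robot)
```

```text
t 7.97 tcp [0.4225 0.2384 0.0946] F [ 0.1 -0.4 -1.9] yaw jaw 18.82 w 0.146
shift tool mm [-5.4  1.  -0.2]
 turn deg [4.12 0.01 0.1 ]
 turn deg [-1.7588e+02 -1.5000e-01  2.0000e-02]
```

View pics/s3.png

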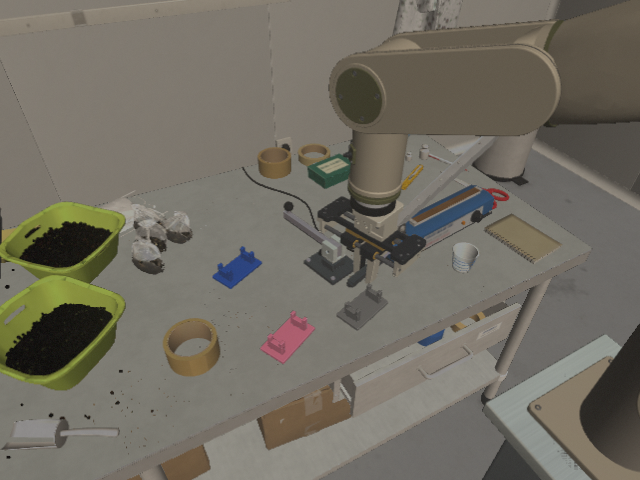

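View pics/w3.png

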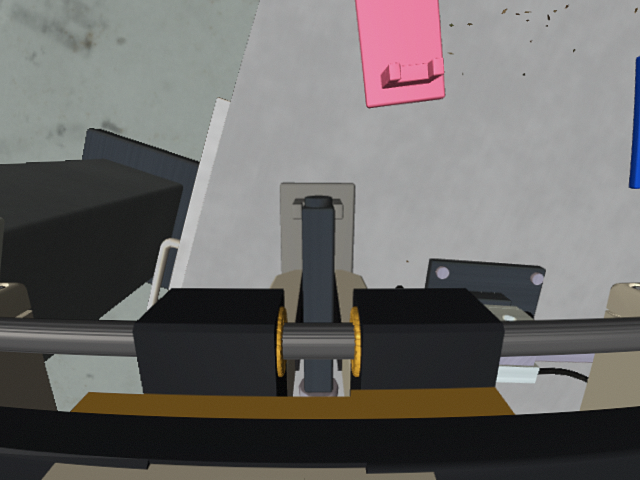

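The scene view shows the drift held level with the rest empty at (362,307), and the grip width matches 14 mm. Next I'll go to a point about 30 mm in front of the +y ear.

Emit:
drive_tool(
  targets=[
    [[-0.054,0.14,-0.07],[0,0,0],1],
    [[0,0.27,-0.14],[0,0,0],1],
    [[0,0.27,-0.14],[0,0,0],1],
    [[0,0.27,-0.14],[0,0,0],1],
    [[0,0.27,-0.14],[0,0,0],1],
    [[0,0.158,-0.068],[0,0,0],1],
    [[0,0,0],[0.515,0,0],1],
    [[0,0,0],[0.515,0,0],1],
    [[0,0,0],[0,0,0],1],
    [[0,0,0],[0,0,0],1],
  ],
)

```text
t: 8.8
tcp_pos: [0.5302, 0.3488, 0.0993]
eef_rot: [1.015, 1.321, -1.02]
force: [0.1, -0.6, -2.5]
grip_width: 0.149
```

```bash
cat >> h.py <<'E'
YAW=np.radians(14.7)
ex=np.array([np.cos(YAW),np.sin(YAW),0]);ey=np.array([-np.sin(YAW),np.cos(YAW),0])
C=np.array([.5632,.2241,0])
def st(robot):
    s=robot.read_state();R=Ro.from_rotvec(s['eef_rot']).as_matrix();p=np.array(s['tcp_pos'])
    o=p-.0183*R[:,0];t=o+.080*R[:,2];q=t-C;f=np.array(s['force'])
    print('t',round(s['t'],2),'tip in stand x,y,z mm',(np.array([q@ex,q@ey,q[2]])*1000).round(2),'F stand',np.array([f@ex,f@ey,f[2]]).round(1),'M',np.round(s['ft_torque'],2),'tool z pitch',np.degrees(R[2,2]).round(2),'yaw',np.degrees(np.arctan2(R[1,1],R[0,1])).round(2),'w',round(float(s['grip_width']),3))
E
python3 - <<'E'
from h import *
from plant import robot
tell([0.5305,0.3489,0.0372],np.radians(14.7),robot);st(robot)
snap(robot,'wrist','w4');snap(robot,'scene','s4')
i,d,c=load('s4')
print(px(c,[C+.019*ey+[0,0,.0555],C+.019*ey+[0,0,.050]]))
cv2.imwrite('pics/s4c.png',cv2.resize(i[200:300,270:400,::-1],(780,600),interpolation=2))
E
```

```text
t 8.8 tcp [0.5302 0.3488 0.0993] F [ 0.1 -0.6 -2.5] yaw jaw 14.76 w 0.149
shift tool mm [62.1  0.4 -0.1]
 turn deg [0.06 0.04 0.16]
 turn deg [-1.7994e+02 -2.5000e-01  6.0000e-02]
t 8.8 tip in stand x,y,z mm [-9.0000e-02  4.9010e+01  1.1764e+02] F stand [-0.1 -0.6 -2.5] M [-0.02 -0.13 -0.02] tool z pitch 0.04 yaw 14.76 w 0.149
[[326.58023826 251.76031631]
 [326.52058537 253.66944204]]
```

View pics/w4.png

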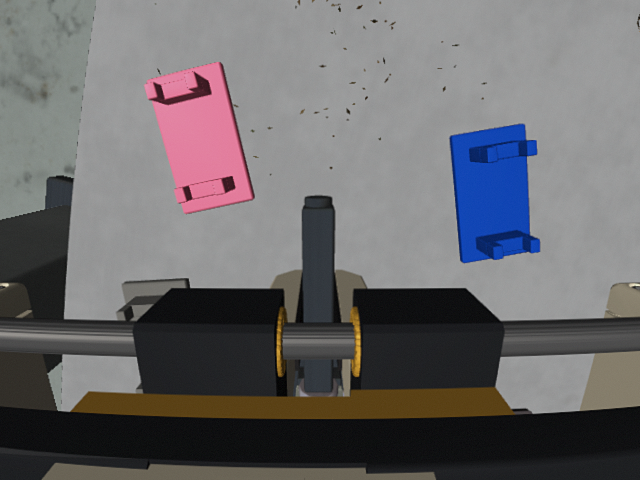

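View pics/s4c.png

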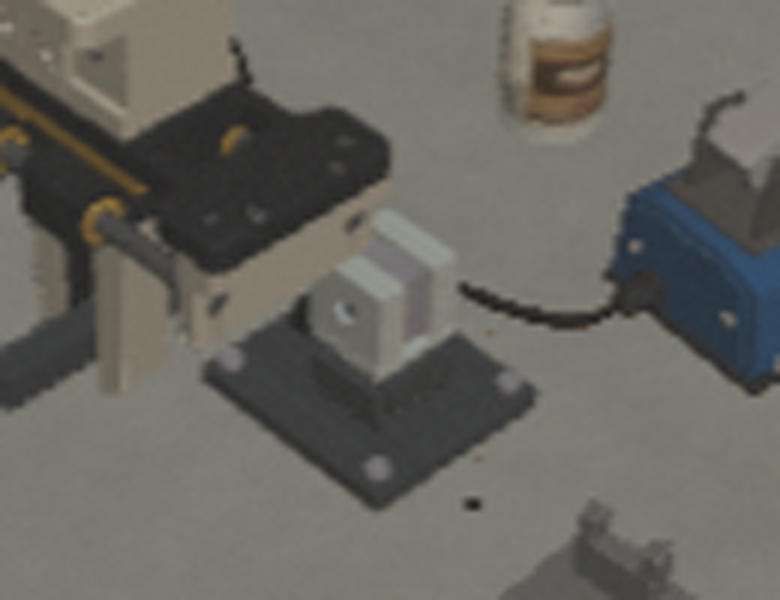

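Emit:
drive_tool(
  targets=[
    [[0.1,0,0],[0,0,0],1],
    [[0.2,0,0],[0,0,0],1],
    [[0.2,0,0],[0,0,0],1],
    [[0.12,0,0],[0,0,0],1],
    [[0,0,0],[0,0,0],1],
    [[0,0,0],[0,0,0],1],
    [[0,0,0],[0,0,0],1],
    [[0,0,0],[0,0,0],1],
  ],
)

```text
t: 9.57
tcp_pos: [0.5323, 0.3499, 0.0408]
eef_rot: [1.02, 1.319, -1.016]
force: [-0.2, -0.4, -1.1]
grip_width: 0.149
```

Run:
```python
from h import *
from plant import robot
st(robot)
```

```text
t 9.57 tip in stand x,y,z mm [ 1.98 49.53 59.07] F stand [-0.3 -0.3 -1.1] M [ 0.01 -0.12 -0.02] tool z pitch -0.04 yaw 14.7 w 0.149
```

Emit:
drive_tool(
  targets=[
    [[0.018,-0.01,0.1],[0,0,0],1],
    [[0.017,-0.01,0.1],[0,0,0],1],
    [[0,0,0],[0,0,0],1],
    [[0,0,0],[0,0,0],1],
    [[0,0,0],[0,0,0],1],
    [[0,0,0],[0,0,0],1],
  ],
)

```text
t: 10.07
tcp_pos: [0.5344, 0.3295, 0.0358]
eef_rot: [1.019, 1.32, -1.018]
force: [0.3, -0.5, -1.4]
grip_width: 0.151
```

Run:
```python
from h import *
from plant import robot
st(robot)
```

```text
t 10.07 tip in stand x,y,z mm [-1.1  29.26 54.08] F stand [ 0.2 -0.6 -1.4] M [ 0.02 -0.12  0.02] tool z pitch -0.01 yaw 14.68 w 0.151
```

Emit:
drive_tool(
  targets=[
    [[-0.012,0.01,0.03],[0,0,0],1],
    [[0,0,0.03],[0,0,0],1],
    [[0,0,0],[0,0,0],1],
    [[0,0,0],[0,0,0],1],
    [[0,0,0],[0,0,0],1],
    [[0,0,0],[0,0,0],1],
  ],
)

```text
t: 10.57
tcp_pos: [0.5368, 0.3239, 0.0368]
eef_rot: [1.018, 1.32, -1.018]
force: [-0.5, 0.7, -2.2]
grip_width: 0.147
```

Run:
```python
from h import *
from plant import robot
st(robot)
```

```text
t 10.57 tip in stand x,y,z mm [-0.22 23.28 55.07] F stand [-0.3  0.8 -2.2] M [-0.05 -0.05 -0.02] tool z pitch -0.0 yaw 14.7 w 0.147
```

Emit:
drive_tool(
  targets=[
    [[0,0,0.006],[0,0,0],1],
    [[0,0,0.006],[0,0,0],1],
    [[0,0,0.006],[0,0,0],1],
    [[0,0,0.006],[0,0,0],1],
    [[0,0,0.006],[0,0,0],1],
    [[0,0,0.006],[0,0,0],1],
    [[0,0,0],[0,0,0],1],
  ],
)

```text
t: 11.15
tcp_pos: [0.5378, 0.3203, 0.0368]
eef_rot: [1.018, 1.32, -1.018]
force: [0.9, 0.2, -1.6]
grip_width: 0.148
```

Run:
```python
from h import *
from plant import robot
st(robot)
```

```text
t 11.15 tip in stand x,y,z mm [-0.21 19.48 55.12] F stand [ 0.9 -0.  -1.6] M [-0.02 -0.12 -0.01] tool z pitch 0.0 yaw 14.69 w 0.148
```

Emit:
drive_tool(
  targets=[
    [[0,0,0.005],[0,0,0],1],
    [[0,0,0.005],[0,0,0],1],
    [[0,0,0],[0,0,0],1],
  ],
)

```text
t: 11.4
tcp_pos: [0.538, 0.3194, 0.0368]
eef_rot: [1.018, 1.32, -1.018]
force: [-0.4, -0.1, -1.7]
grip_width: 0.146
```

Run:
```python
from h import *
from plant import robot
st(robot)
```

```text
t 11.4 tip in stand x,y,z mm [-0.2  18.53 55.12] F stand [-0.4  0.  -1.7] M [-0.05 -0.16 -0.05] tool z pitch 0.0 yaw 14.69 w 0.146
```

Emit:
drive_tool(
  targets=[
    [[0,0,0.005],[0,0,0],1],
    [[0,0,0.005],[0,0,0],1],
    [[0,0,0],[0,0,0],1],
  ],
)

```text
t: 11.65
tcp_pos: [0.5383, 0.3184, 0.0368]
eef_rot: [1.018, 1.32, -1.018]
force: [0.8, 0.2, -1.9]
grip_width: 0.147
```

Emit:
drive_tool(
  targets=[
    [[0,0,0.005],[0,0,0],1],
    [[0,0,0.005],[0,0,0],1],
    [[0,0,0],[0,0,0],1],
  ],
)

```text
t: 11.9
tcp_pos: [0.5385, 0.3174, 0.0368]
eef_rot: [1.018, 1.32, -1.018]
force: [0.2, -0.1, -1.3]
grip_width: 0.149
```

Run:
```python
from h import *
from plant import robot
st(robot)
```

```text
t 11.9 tip in stand x,y,z mm [-0.2  16.53 55.13] F stand [ 0.1 -0.2 -1.3] M [-0.03 -0.09 -0.01] tool z pitch 0.0 yaw 14.7 w 0.149
```

Emit:
drive_tool(
  targets=[
    [[0,0,0.005],[0,0,0],1],
    [[0,0,0.005],[0,0,0],1],
    [[0,0,0],[0,0,0],1],
  ],
)

```text
t: 12.15
tcp_pos: [0.5387, 0.3167, 0.0369]
eef_rot: [1.018, 1.32, -1.018]
force: [-0.8, 0.8, -1.3]
grip_width: 0.15
```

Emit:
drive_tool(
  targets=[
    [[0,0,0.005],[0,0,0],1],
    [[0,0,0.005],[0,0,0],1],
    [[0,0,0],[0,0,0],1],
  ],
)

```text
t: 12.4
tcp_pos: [0.5388, 0.3166, 0.037]
eef_rot: [1.019, 1.321, -1.017]
force: [-2.1, 5.2, -1.3]
grip_width: 0.147
```

Run:
```python
from h import *
from plant import robot
st(robot)
```

```text
t 12.4 tip in stand x,y,z mm [-0.12 15.61 55.2 ] F stand [-0.7  5.6 -1.3] M [ 0.82  0.15 -0.02] tool z pitch -0.09 yaw 14.71 w 0.147
```

Emit:
drive_tool(
  targets=[
    [[0,0,-0.01],[0,0,0],1],
    [[0,0,-0.005],[0,0,0],1],
    [[-0.01,0,0],[0,0,0],1],
    [[-0.01,0,0],[0,0,0],1],
    [[-0.01,0,0],[0,0,0],1],
    [[0,0,0],[0,0,0],1],
  ],
)

```text
t: 12.9
tcp_pos: [0.5386, 0.3168, 0.0398]
eef_rot: [1.018, 1.32, -1.019]
force: [-0.5, 0.3, -3.5]
grip_width: 0.15
```

Run:
```python
from h import *
from plant import robot
st(robot)
```

```text
t 12.9 tip in stand x,y,z mm [-0.27 15.91 58.11] F stand [-0.4  0.5 -3.5] M [ 0.07 -0.08  0.04] tool z pitch 0.01 yaw 14.69 w 0.15
```

Emit:
drive_tool(
  targets=[
    [[-0.008,0,0],[0,0,0],1],
    [[-0.007,0,0],[0,0,0],1],
    [[0,0,0],[0,0,0],1],
    [[0,0,0],[0,0,0],1],
  ],
)

```text
t: 13.23
tcp_pos: [0.5385, 0.3168, 0.0411]
eef_rot: [1.018, 1.32, -1.019]
force: [-0.1, -1.4, -4.4]
grip_width: 0.148
```

Run:
```python
from h import *
from plant import robot
st(robot)
```

```text
t 13.23 tip in stand x,y,z mm [-0.37 15.95 59.47] F stand [-0.4 -1.3 -4.4] M [ 0.03 -0.12 -0.02] tool z pitch 0.01 yaw 14.69 w 0.148
```

Emit:
drive_tool(
  targets=[
    [[0.01,0,0],[0,0,0],1],
    [[0.01,0,0],[0,0,0],1],
    [[0.01,0,0],[0,0,0],1],
    [[0,0,0],[0,0,0],1],
    [[0,0,0],[0,0,0],1],
  ],
)

```text
t: 13.65
tcp_pos: [0.5387, 0.3172, 0.0385]
eef_rot: [1.018, 1.32, -1.018]
force: [0.2, -0.1, -1.1]
grip_width: 0.148
```

Run:
```python
from h import *
from plant import robot
st(robot)
```

```text
t 13.65 tip in stand x,y,z mm [-5.000e-02  1.621e+01  5.681e+01] F stand [ 0.1 -0.2 -1.1] M [-0.02 -0.06 -0.02] tool z pitch -0.01 yaw 14.7 w 0.148
```

Emit:
drive_tool(
  targets=[
    [[0.01,0,0],[0,0,0],1],
    [[0.01,0,0],[0,0,0],1],
    [[0.005,0,0],[0,0,0],1],
    [[0,0,0],[0,0,0],1],
    [[0,0,0],[0,0,0],1],
  ],
)

```text
t: 14.07
tcp_pos: [0.5389, 0.3172, 0.0361]
eef_rot: [1.019, 1.319, -1.018]
force: [-0.3, 1.0, 1.3]
grip_width: 0.148
```

Run:
```python
from h import *
from plant import robot
st(robot)
```

```text
t 14.07 tip in stand x,y,z mm [ 0.07 16.2  54.42] F stand [-0.1  1.   1.3] M [-0.12 -0.17 -0.01] tool z pitch -0.01 yaw 14.7 w 0.148
```

Force rises against upward motion above z≈57.8 and against downward motion below z≈54.7. That 3 mm window matches a 7 mm nose in a 10 mm bore, so the nose is in the hole. I'll centre in z, then feel in x.

Emit:
drive_tool(
  targets=[
    [[-0.009,0,0],[0,0,0],1],
    [[-0.009,0,0],[0,0,0],1],
    [[0,0.01,0],[0,0,0],1],
    [[0,0.01,0],[0,0,0],1],
    [[0,0,0],[0,0,0],1],
    [[0,0,0],[0,0,0],1],
  ],
)

```text
t: 14.57
tcp_pos: [0.5404, 0.3174, 0.0374]
eef_rot: [1.018, 1.32, -1.019]
force: [-0.3, 0.2, -1.0]
grip_width: 0.147
```

Run:
```python
from h import *
from plant import robot
st(robot)
```

```text
t 14.57 tip in stand x,y,z mm [ 1.66 16.08 55.71] F stand [-0.2  0.3 -1. ] M [-0.06 -0.1  -0.05] tool z pitch 0.0 yaw 14.69 w 0.147
```

Emit:
drive_tool(
  targets=[
    [[0,-0.02,0],[0,0,0],1],
    [[0,-0.02,0],[0,0,0],1],
    [[0,0,0],[0,0,0],1],
    [[0,0,0],[0,0,0],1],
  ],
)

```text
t: 14.9
tcp_pos: [0.537, 0.3166, 0.038]
eef_rot: [1.019, 1.319, -1.017]
force: [2.0, 0.9, -2.3]
grip_width: 0.151
```

Run:
```python
from h import *
from plant import robot
st(robot)
```

```text
t 14.9 tip in stand x,y,z mm [-1.84 16.13 56.26] F stand [ 2.2  0.3 -2.3] M [ 0.04 -0.42  0.08] tool z pitch -0.0 yaw 14.71 w 0.151
```

Emit:
drive_tool(
  targets=[
    [[0,0.021,0],[0,0,0],1],
    [[0,0,0.005],[0,0,0],1],
    [[0,0,0.005],[0,0,0],1],
    [[0,0,0.005],[0,0,0],1],
    [[0,0,0.005],[0,0,0],1],
    [[0,0,0],[0,0,0],1],
  ],
)

```text
t: 15.4
tcp_pos: [0.5389, 0.3165, 0.0378]
eef_rot: [1.019, 1.321, -1.017]
force: [-1.5, 7.2, -1.5]
grip_width: 0.149
```

Run:
```python
from h import *
from plant import robot
st(robot)
```

```text
t 15.4 tip in stand x,y,z mm [-0.08 15.5  55.96] F stand [ 0.4  7.4 -1.5] M [1.07 0.19 0.02] tool z pitch -0.12 yaw 14.71 w 0.149
```

Emit:
drive_tool(
  targets=[
    [[0,0,0.005],[0,0,0],1],
    [[0,0,0.005],[0,0,0],1],
    [[0,0,0.005],[0,0,0],1],
    [[0,0,0],[0,0,0],1],
  ],
)

```text
t: 15.73
tcp_pos: [0.5391, 0.3157, 0.0379]
eef_rot: [1.02, 1.322, -1.016]
force: [-2.6, 9.8, -1.3]
grip_width: 0.151
```

Run:
```python
from h import *
from plant import robot
st(robot)
```

```text
t 15.73 tip in stand x,y,z mm [-4.000e-02  1.471e+01  5.600e+01] F stand [-0.  10.2 -1.3] M [ 1.54  0.26 -0.01] tool z pitch -0.17 yaw 14.73 w 0.151
```

The pin yields at about 10 N, so I'll keep pushing gently.

Emit:
drive_tool(
  targets=[
    [[0,0,0.006],[0,0,0],1],
    [[0,0,0.006],[0,0,0],1],
    [[0,0,0.006],[0,0,0],1],
    [[0,0,0.006],[0,0,0],1],
    [[0,0,0.006],[0,0,0],1],
    [[0,0,0.006],[0,0,0],1],
    [[0,0,0.006],[0,0,0],1],
    [[0,0,0.006],[0,0,0],1],
    [[0,0,0.006],[0,0,0],1],
    [[0,0,0.006],[0,0,0],1],
  ],
)

```text
t: 16.57
tcp_pos: [0.5405, 0.3101, 0.0379]
eef_rot: [1.02, 1.322, -1.016]
force: [-2.3, 10.2, -1.4]
grip_width: 0.147
```

Run:
```python
from h import *
from plant import robot
st(robot)
```

```text
t 16.57 tip in stand x,y,z mm [-0.08  8.84 55.96] F stand [ 0.3 10.5 -1.4] M [1.66 0.34 0.01] tool z pitch -0.18 yaw 14.74 w 0.147
```

Emit:
drive_tool(
  targets=[
    [[0,0,0.006],[0,0,0],1],
    [[0,0,0.006],[0,0,0],1],
    [[0,0,0.006],[0,0,0],1],
    [[0,0,0.006],[0,0,0],1],
    [[0,0,0.006],[0,0,0],1],
    [[0,0,0.006],[0,0,0],1],
    [[0,0,0.006],[0,0,0],1],
    [[0,0,0.006],[0,0,0],1],
    [[0,0,0.006],[0,0,0],1],
    [[0,0,0.006],[0,0,0],1],
  ],
)

```text
t: 17.4
tcp_pos: [0.5421, 0.3043, 0.038]
eef_rot: [1.02, 1.322, -1.016]
force: [-2.1, 10.6, -1.8]
grip_width: 0.149
```

Run:
```python
from h import *
from plant import robot
st(robot)
```

```text
t 17.4 tip in stand x,y,z mm [-4.000e-02  2.850e+00  5.601e+01] F stand [ 0.7 10.8 -1.8] M [1.65 0.3  0.01] tool z pitch -0.18 yaw 14.74 w 0.149
```

Emit:
drive_tool(
  targets=[
    [[0,0,0.006],[0,0,0],1],
    [[0,0,0.006],[0,0,0],1],
    [[0,0,0.006],[0,0,0],1],
    [[0,0,0.006],[0,0,0],1],
    [[0,0,0.006],[0,0,0],1],
    [[0,0,0.006],[0,0,0],1],
    [[0,0,0.006],[0,0,0],1],
    [[0,0,0.006],[0,0,0],1],
    [[0,0,0.006],[0,0,0],1],
    [[0,0,0.006],[0,0,0],1],
  ],
)

```text
t: 18.23
tcp_pos: [0.5436, 0.2985, 0.0379]
eef_rot: [1.02, 1.322, -1.016]
force: [-3.0, 9.8, -0.8]
grip_width: 0.15
```

Emit:
drive_tool(
  targets=[
    [[0,0,0.005],[0,0,0],1],
    [[0,0,0.005],[0,0,0],1],
    [[0,0,0.005],[0,0,0],1],
    [[0,0,0.005],[0,0,0],1],
    [[0,0,0.005],[0,0,0],1],
    [[0,0,0.005],[0,0,0],1],
  ],
)

```text
t: 18.73
tcp_pos: [0.5443, 0.2955, 0.0379]
eef_rot: [1.02, 1.322, -1.016]
force: [-2.5, 10.5, 0.1]
grip_width: 0.149
```

Run:
```python
from h import *
from plant import robot
st(robot)
```

```text
t 18.73 tip in stand x,y,z mm [-0.06 -6.18 55.97] F stand [ 0.2 10.8  0.1] M [1.61 0.3  0.01] tool z pitch -0.18 yaw 14.74 w 0.149
```

Emit:
drive_tool(
  targets=[
    [[0,0,0.005],[0,0,0],1],
    [[0,0,0.005],[0,0,0],1],
    [[0,0,0.005],[0,0,0],1],
    [[0,0,0.005],[0,0,0],1],
  ],
)

```text
t: 19.07
tcp_pos: [0.5449, 0.2936, 0.0379]
eef_rot: [1.02, 1.322, -1.016]
force: [-2.7, 10.5, -1.0]
grip_width: 0.146
```

Emit:
drive_tool(
  targets=[
    [[0,0,0.005],[0,0,0],1],
    [[0,0,0.005],[0,0,0],1],
  ],
)

```text
t: 19.23
tcp_pos: [0.5451, 0.2926, 0.0379]
eef_rot: [1.02, 1.322, -1.016]
force: [-2.5, 10.3, -0.4]
grip_width: 0.145
```

Emit:
drive_tool(
  targets=[
    [[0,0,0.004],[0,0,0],1],
    [[0,0,0.004],[0,0,0],1],
  ],
)

```text
t: 19.4
tcp_pos: [0.5453, 0.2918, 0.0379]
eef_rot: [1.02, 1.322, -1.016]
force: [-1.9, 10.5, -1.1]
grip_width: 0.148
```

Run:
```python
from h import *
from plant import robot
st(robot)
```

```text
t 19.4 tip in stand x,y,z mm [-0.11 -9.99 55.93] F stand [ 0.8 10.7 -1.1] M [1.73 0.29 0.01] tool z pitch -0.18 yaw 14.74 w 0.148
```

Emit:
drive_tool(
  targets=[
    [[0,0,0.004],[0,0,0],1],
    [[0,0,0.004],[0,0,0],1],
  ],
)

```text
t: 19.57
tcp_pos: [0.5453, 0.2918, 0.0379]
eef_rot: [1.021, 1.323, -1.016]
force: [-3.5, 14.7, -1.7]
grip_width: 0.141
```

Emit:
drive_tool(
  targets=[
    [[0,0,0.004],[0,0,0],1],
    [[0,0,0.004],[0,0,0],1],
  ],
)

```text
t: 19.73
tcp_pos: [0.5454, 0.2917, 0.038]
eef_rot: [1.021, 1.324, -1.015]
force: [-4.1, 16.9, -1.5]
grip_width: 0.147
```

Run:
```python
from h import *
from plant import robot
st(robot)
```

```text
t 19.73 tip in stand x,y,z mm [-4.000e-02 -1.014e+01  5.589e+01] F stand [ 0.3 17.4 -1.5] M [ 2.83  0.54 -0.01] tool z pitch -0.3 yaw 14.75 w 0.147
```

The force rose to 17 N with motion stopped at tip y≈-10.1, so the collar has met the ear. I'll hold briefly and look, then withdraw.

Emit:
drive_tool(
  targets=[
    [[0,0,0],[0,0,0],1],
    [[0,0,0],[0,0,0],1],
    [[0,0,0],[0,0,0],1],
    [[0,0,0],[0,0,0],1],
  ],
)

```text
t: 20.07
tcp_pos: [0.5453, 0.2917, 0.038]
eef_rot: [1.021, 1.324, -1.015]
force: [-4.3, 15.9, -1.0]
grip_width: 0.149
```

Run:
```python
from h import *
from plant import robot
snap(robot,'scene','s5');st(robot)
i,d,c=load('s5');cv2.imwrite('pics/s5c.png',cv2.resize(i[200:300,270:400,::-1],(780,600),interpolation=2))
```

```text
t 20.12 tip in stand x,y,z mm [ -0.08 -10.1   55.84] F stand [ 0.6 16.6 -2.2] M [ 2.67  0.46 -0.03] tool z pitch -0.29 yaw 14.76 w 0.148
```

View pics/s5c.png

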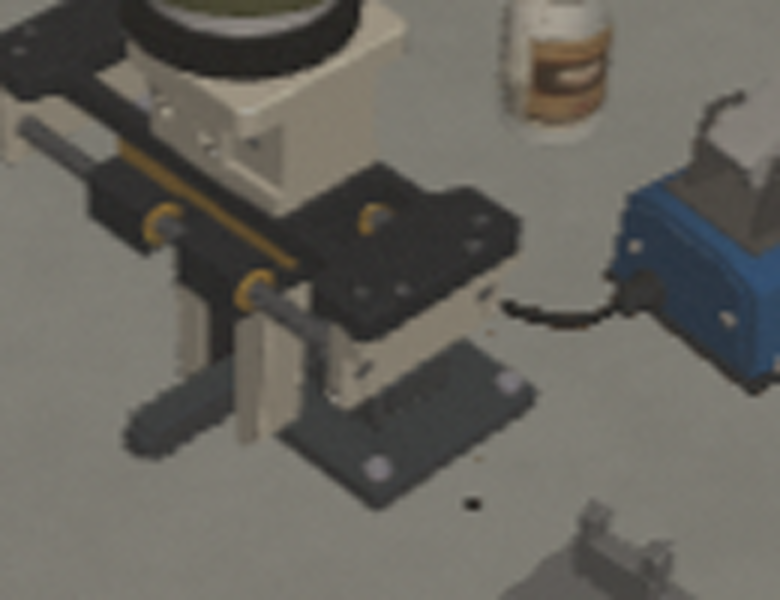

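The gripper hides the hinge here, but nothing looks out of place. Withdrawing straight back.

Emit:
drive_tool(
  targets=[
    [[0,0,-0.02],[0,0,0],1],
    [[0,0,-0.03],[0,0,0],1],
    [[0,0,-0.05],[0,0,0],1],
    [[0,0,-0.08],[0,0,0],1],
    [[0,0,-0.1],[0,0,0],1],
    [[0,0,-0.15],[0,0,0],1],
    [[0,0,-0.15],[0,0,0],1],
    [[0,0,-0.05],[0,0,0],1],
    [[0,0,0],[0,0,0],1],
    [[0,0,0],[0,0,0],1],
  ],
)

```text
t: 20.95
tcp_pos: [0.53, 0.3496, 0.0375]
eef_rot: [1.017, 1.32, -1.017]
force: [0.7, -0.8, -1.6]
grip_width: 0.151
```

Run:
```python
from h import *
from plant import robot
st(robot);tell([0.4234,0.2390,0.10],np.radians(18.8),robot)
```

```text
t 20.95 tip in stand x,y,z mm [-0.1  49.85 55.86] F stand [ 0.4 -1.  -1.6] M [ 0.02 -0.12 -0.01] tool z pitch 0.02 yaw 14.78 w 0.151
t 20.95 tcp [0.53   0.3496 0.0375] F [ 0.7 -0.8 -1.6] yaw jaw 14.78 w 0.151
shift tool mm [ -62.4 -131.3   79.8]
 turn deg [-4.02  0.02  0.01]
 turn deg [ 1.7598e+02  1.0000e-02 -3.0000e-02]
```

Emit:
drive_tool(
  targets=[
    [[-0.2,0,0],[0,0,0],1],
    [[-0.25,0,0],[0,0,0],1],
    [[-0.2,0,0],[0,0,0],1],
    [[0,-0.2,0.12],[0,0,0],1],
    [[0,-0.3,0.18],[0,0,0],1],
    [[0,-0.3,0.18],[0,0,0],1],
    [[0,-0.3,0.18],[0,0,0],1],
    [[0,-0.21,0.15],[0,0,0],1],
    [[0,0,0],[-0.5,0,0],1],
    [[0,0,0],[-0.45,0,0],1],
  ],
)

```text
t: 21.78
tcp_pos: [0.4232, 0.2358, 0.1025]
eef_rot: [0.968, 1.345, -0.969]
force: [0.5, -0.3, -1.2]
grip_width: 0.149
```

Emit:
drive_tool(
  targets=[
    [[0,0,0],[0,0,0],1],
    [[0,0,0],[0,0,0],1],
    [[0,0,0],[0,0,0],1],
  ],
)

```text
t: 22.03
tcp_pos: [0.4244, 0.2374, 0.1028]
eef_rot: [0.969, 1.344, -0.969]
force: [0.1, -0.1, -1.6]
grip_width: 0.149
```

Run:
```python
from h import *
from plant import robot
tell([0.4240,0.2372,0.0265],np.radians(18.5),robot)
snap(robot,'wrist','w6');snap(robot,'scene','s6')
i,d,c=load('s6');cv2.imwrite('pics/s6c.png',cv2.resize(i[220:340,300:460,::-1],(800,600),interpolation=2))
```

```text
t 22.03 tcp [0.4244 0.2374 0.1028] F [ 0.1 -0.1 -1.6] yaw jaw 18.42 w 0.149
shift tool mm [76.3 -0.5  0. ]
 turn deg [-0.08  0.   -0.01]
 turn deg [ 1.7992e+02 -2.0000e-02 -1.0000e-02]
```

View pics/s6c.png

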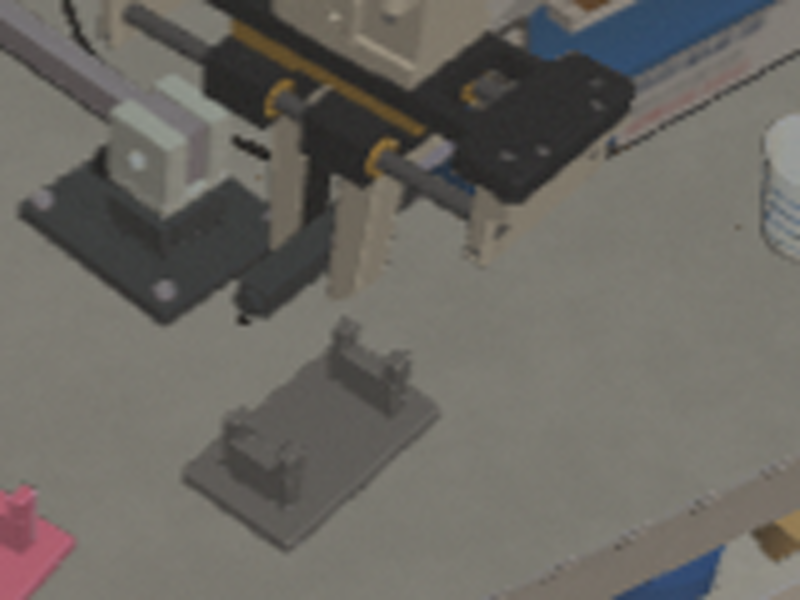

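View pics/w6.png

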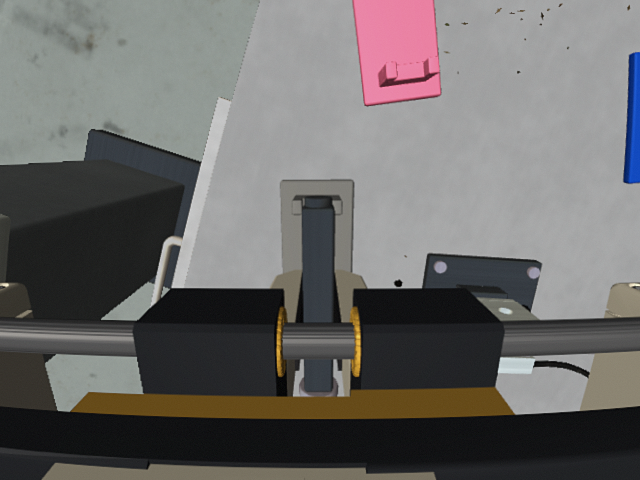

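Emit:
drive_tool(
  targets=[
    [[0.1,0,0],[0,0,0],1],
    [[0.15,0,0],[0,0,0],1],
    [[0.15,0,0],[0,0,0],1],
    [[0.15,0,0],[0,0,0],1],
    [[0.12,0,0],[0,0,0],1],
    [[0.05,0,0],[0,0,0],1],
    [[0,0,0],[0,0,0],1],
    [[0,0,0],[0,0,0],1],
    [[0,0,0],[0,0,0],1],
    [[0,0,0],[0,0,0],1],
  ],
)

```text
t: 22.97
tcp_pos: [0.425, 0.2379, 0.0317]
eef_rot: [0.969, 1.344, -0.967]
force: [0.1, 0.4, -1.1]
grip_width: 0.145
```

Run:
```python
from h import *
from plant import robot
tell([0.4240,0.2372,0.016],np.radians(18.5),robot)
```

```text
t 22.97 tcp [0.425  0.2379 0.0317] F [ 0.1  0.4 -1.1] yaw jaw 18.5 w 0.145
shift tool mm [15.7 -1.2  0.3]
 turn deg [-0.   -0.01 -0.1 ]
 turn deg [ 1.8e+02 -1.6e-01  1.0e-02]
```

Emit:
drive_tool(
  targets=[
    [[0.03,-0.008,0],[0,0,0],1],
    [[0.03,0,0],[0,0,0],1],
    [[0.03,0,0],[0,0,0],1],
    [[0.02,0,0],[0,0,0],1],
    [[0,0,0],[0,0,0],1],
    [[0,0,0],[0,0,0],1],
    [[0,0,0],[0,0,0],1],
  ],
)

```text
t: 23.55
tcp_pos: [0.4234, 0.2372, 0.0196]
eef_rot: [0.968, 1.345, -0.968]
force: [0.0, 0.0, -1.9]
grip_width: 0.146
```

Run:
```python
from h import *
from plant import robot
tell([0.4240,0.2372,0.016],np.radians(18.5),robot)
```

```text
t 23.55 tcp [0.4234 0.2372 0.0196] F [ 0.   0.  -1.9] yaw jaw 18.5 w 0.146
shift tool mm [3.6 0.5 0.2]
 turn deg [-0.  0.  0.]
 turn deg [180.   0.  -0.]
```

Nose and handle have entered the slots without contact so far. I'll go down in small steps until it seats.

Emit:
drive_tool(
  targets=[
    [[0.01,0.003,0],[0,0,0],1],
    [[0.01,0,0],[0,0,0],1],
    [[0.01,0,0],[0,0,0],1],
    [[0,0,0],[0,0,0],1],
    [[0,0,0],[0,0,0],1],
  ],
)

```text
t: 23.97
tcp_pos: [0.4236, 0.2373, 0.0165]
eef_rot: [0.968, 1.345, -0.968]
force: [0.2, 0.2, -2.1]
grip_width: 0.149
```

Emit:
drive_tool(
  targets=[
    [[0.005,0,0],[0,0,0],1],
    [[0.005,0,0],[0,0,0],1],
    [[0,0,0],[0,0,0],1],
  ],
)

```text
t: 24.22
tcp_pos: [0.4238, 0.2374, 0.0159]
eef_rot: [0.968, 1.345, -0.968]
force: [-0.8, 0.5, 3.2]
grip_width: 0.148
```

Run:
```python
from h import *
from plant import robot
tell([0.4240,0.2372,0.016],np.radians(18.5),robot)
```

```text
t 24.22 tcp [0.4238 0.2374 0.0159] F [-0.8  0.5  3.2] yaw jaw 18.5 w 0.148
shift tool mm [-0.1  0.1  0.3]
 turn deg [-0.   -0.   -0.01]
 turn deg [ 1.8e+02 -2.0e-02  1.0e-02]
```

Seated: the vertical force went from -2 N to +3 N at the same height as the pick. Opening now.

Emit:
drive_tool(
  targets=[
    [[0,0,0],[0,0,0],-1],
    [[0,0,0],[0,0,0],-1],
    [[0,0,0],[0,0,0],-1],
    [[0,0,0],[0,0,0],-1],
    [[0,0,0],[0,0,0],-1],
    [[0,0,0],[0,0,0],-1],
    [[0,0,0],[0,0,0],-1],
    [[0,0,0],[0,0,0],-1],
    [[0,0,0],[0,0,0],-1],
    [[0,0,0],[0,0,0],-1],
  ],
)

```text
t: 25.05
tcp_pos: [0.4237, 0.2373, 0.0156]
eef_rot: [0.968, 1.345, -0.968]
force: [-0.0, -0.1, -0.1]
grip_width: 0.814
```

Emit:
drive_tool(
  targets=[
    [[-0.05,0,0],[0,0,0],-1],
    [[-0.1,0,0],[0,0,0],-1],
    [[-0.2,0,0],[0,0,0],-1],
    [[-0.3,0,0],[0,0,0],-1],
    [[-0.3,0,0],[0,0,0],-1],
    [[-0.3,0,0],[0,0,0],-1],
    [[-0.3,0.2,0],[0,0,0],-1],
    [[-0.3,0.2,0],[0,0,0],-1],
    [[0,0.1,0],[0,0,0],-1],
    [[0,0,0],[0,0,0],-1],
  ],
)

```text
t: 25.88
tcp_pos: [0.4741, 0.2542, 0.2046]
eef_rot: [0.973, 1.341, -0.963]
force: [0.4, 0.2, -0.5]
grip_width: 1.0
```

Run:
```python
from h import *
from plant import robot
st(robot)
snap(robot,'wrist','w7');snap(robot,'scene','s7')
i,d,c=load('w7')
print(px(c,[[.4245,.23475,.034],C+.019*ey+[0,0,.056]]))
```

```text
t 25.88 tip in stand x,y,z mm [-73.4  -28.12 222.85] F stand [ 0.4  0.1 -0.5] M [-0.06 -0.04 -0.01] tool z pitch -0.02 yaw 18.48 w 1.0
[[263.83805667 224.31785733]
 [396.60686526 264.53883998]]
```

View pics/w7.png

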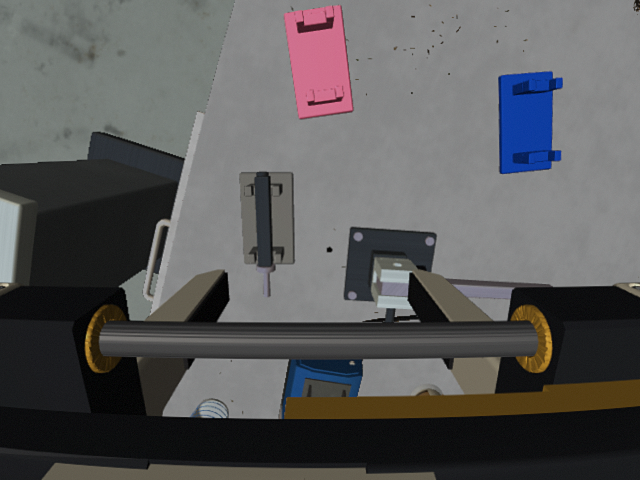

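View pics/s7.png

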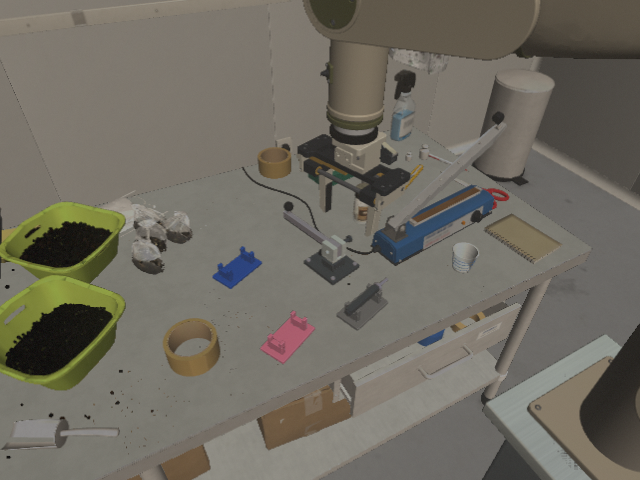

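The drift lies in both slots at (263,215), and the pin's dark shank now sticks out on the hinge's -y side at (390,312). One check of the drift's position before handing in.

Run:
```python
from h import *
i,d,c=load('w7')
o=np.zeros((600,800,3),np.uint8);o[:,:320]=cv2.resize(i[160:304,226:303,::-1],(320,600),interpolation=2);o[:480,330:790]=cv2.resize(i[220:340,340:455,::-1],(460,480),interpolation=2);cv2.imwrite('pics/w7c.png',o)
X=cloud(c,d)
for v in (180,190,200,215,230,245,255):
    m=[u for u in range(245,280) if i[v,u].mean()<62 and .034<X[v,u,2]<.048]
    P=plane(c,[(m[0],v),(m[-1],v)],.041).mean(0);q=P-[.4245,.23475,.041];a=np.radians(18.4)
    print(v,m[0],m[-1],'in rest x,y mm',(q[:2]@np.array([[np.cos(a),-np.sin(a)],[np.sin(a),np.cos(a)]])*1000).round(1),'top z',np.median(X[v,m,2]).round(4))
```

```text
180 255 269 in rest x,y mm [ 0.8 44.3] top z 0.0411
190 251 279 in rest x,y mm [ 3.4 34.8] top z 0.0405
200 256 270 in rest x,y mm [ 1.1 25.3] top z 0.0407
215 256 270 in rest x,y mm [ 0.6 10.7] top z 0.0407
230 257 271 in rest x,y mm [ 1.  -4.2] top z 0.041
245 258 271 in rest x,y mm [  1.  -19.4] top z 0.0409
255 254 272 in rest x,y mm [ -0.9 -29.8] top z 0.0408
```

View pics/w7c.png

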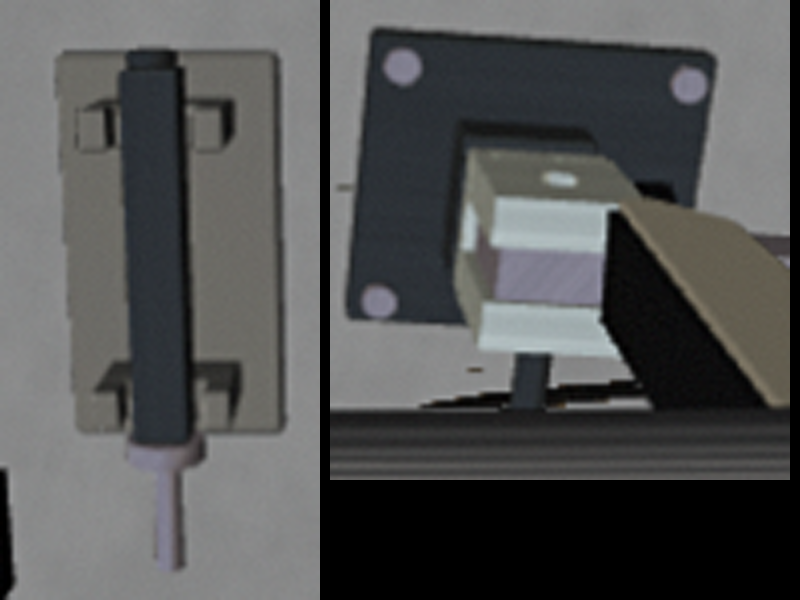

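The drift lies about 1 mm off centre in x, its top is at 0.041 m as it should be, and its axis is parallel to the rest. The pin stands out on the far side of the hinge. Handing in.

Run:
```python
from plant import robot
print(robot.job_done(), robot.read_state()['t'])
```

```text
the job is handed in; nothing more can be done
the job is handed in; nothing more can be done
```

The pin is driven clear of the tongue and the drift is back in the grey rest. I handed the job in at about 26 s of the 61 s allowed; the hand-in gives no verdict.

- **Finding the bore:** The nose entered about 3 mm past the face before meeting the pin. Moving it up and down met resistance 3 mm apart, as a 7 mm nose in a 10 mm bore should. That puts the bore axis about 56 mm above the table. I felt only one wall sideways, and the other side stayed free as far as I went.
- **Driving the pin:** It moved steadily at about 10.5 N. The collar met the ear at about 17 N with the nose tip at stand y ≈ -10 mm, which means the pin's end is about 29 mm deep. I did not measure the depth directly; the last wrist picture shows the pin's shank standing out on the far side.
- **Drift in the rest:** It lies in both slots, about 1 mm off centre across and a few mm along at most. Its top is at 41 mm, as expected, and it is parallel to the rest.
- **Surroundings:** The gripper is open and about 0.2 m above the table, touching nothing. The jar, tape and cup look unmoved in the last scene picture; I checked them by eye only, and the gripper partly hides the jar.

One disagreement: the stand's yaw came out at 14.7° from its plate and about 16.5° from the ear edges. I used 14.7°, which the knob's position also supported, and felt no side forces during the push.

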